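# Flip the stock tags of the full bins

## Robot

A 6-joint arm with a two-finger parallel gripper is mounted at the origin on a cart in front of the work surface, level with it; the furniture and walls round the work are solid. World frame = base frame: x ahead of the robot, y to its left, z up, the work surface at z = 0. Lengths are in m, angles in rad, forces in N, time in s.
With the tool pointing down it reaches from about 0.25 to 0.725 m from the base axis. Payload 4 kg.
Tool frame: the origin (TCP) lies between the finger pads; the fingertips stand 11 mm ahead of it and the grasp point (between the pads) lies 8 mm behind it (tcp_to_tips is the z of the fingertips in the tool frame, in m); z points along the fingers, y is the direction in which the jaws open and shut (so a half turn about z gives the same grasp; the last joint's range is limited). The gripper opens to 85 mm and grips with 20 to 120 N. Pads are 22 mm wide; open, the fingers measure 114 mm over their backs; the gripper's body (76 mm by 85 mm) begins 54 mm behind the grasp point. The pads swing forward as they close: fully open they stand 13 mm farther back than shut.
Start: joints at [1.189, 0.241, 0.005, 1.335, 0, 1.571], TCP at [0.186, 0.464, 0.242] pointing down, gripper open.
Joint ranges: [-2.72, 2.72], [-1.05, 1.87], [-1.09, 1.28], [-1.99, 2.15], [-1.42, 1.44], [-3.14, 3.14]. Speed limits (rad/s): [2.79, 2.79, 3.14, 3.14, 3.14, 3.14].

## Interface

Orientations are given as a unit quaternion [x, y, z, w].
In Python, from workcell import * gives the robot as it stands.
- The arm moves only by the tool move_arm, never from a script. Its argument "moves" is a list that holds one entry, the list of rows, each a list of 7 numbers: the shift along the world's x, y, z in units of 500 mm (1.0 is 500 mm), then the turn, a rotation vector about the world's x, y, z in units of 30 degrees (1.0 is 30 degrees), then the closure, from -1 (fully open) to 1 (shut), so that 0 is half open. A call has 1 to 8 rows; each row shifts and turns the pose as measured when the row begins; what a row does not reach is not made up. A row lasts 1/12 s, in which the tool goes at most 41.7 mm and 7.16 degrees, less where a joint would pass 70% of its speed; a pose out of reach is approached as far as the arm can. A call with a number of a shift or a turn outside -1 to 1 is refused whole. A call with a gripper value outside its range is refused whole. The fingers move at their own pace and stop on an object; the grip force is fixed at half the most. Time passes only in rows, so rows that do not move let the fingers close. It gives the time, the measured TCP pose, the force and the opening at its end, in the units of the state.
- get_obs(): the state, without advancing time (a new reading comes with each control period).
- camera(name): name is "side" or "top"; returns a dict with "pixels" (384x512x3 uint8, red, green, blue), "range_z" (384x512 float32, m along the optical axis (not along the pixel's ray), 0 where there is no reading), "fx", "fy", "cx", "cy" (pixels), "distortion" ([k1, k2, p1, p2, k3] as OpenCV has them; the pictures are not rectified), "extrinsics" (4x4, takes a point from camera to world coordinates). Camera axes: x right, y down, z forward; pixel columns grow to the right and rows downward; lengths in m; the calibration is good to about 2 mm. A picture is of the moment at which its call begins.
- job_done(): hands the job in, once; it reports no verdict.
The state is a dict: "clock": time; "joint_pos": joint angles; "joint_vel": joint speeds; "tau": joint torques, N m; "eef_pos": TCP position; "tool_rot": TCP orientation; "ft_force": force on the tool from outside, world axes, zero at the start; "ft_torque": the same for the moment, N m; "grip_width": finger opening in m.
Only numpy, scipy, OpenCV 4.12 (cv2) and the standard library are available. Lean on these libraries where they do the work, as an engineer would, in place of code of your own. Each camera call takes 0.05 s, during which the arm holds its last target.

## Task

Each of the four bins has a hinged tag in front of it; a bin is full when two sanding blocks lie stacked in it. Push over with the fingertips whichever tags are wrong, so that the tags of the full bins lean back towards their bins (their disc face tilted up) and the tags of all other bins lean forward towards the robot (disc face tilted down). Only push the tags gently: do not pinch them, and leave the bins' contents and the other things on the bench where they are.

Things in the scene. Friction and masses are not known exactly. Their poses are not given: they have to be found in the camera images.
- bin_a: One of four equal plywood bins in a straight row along y, 80 mm apart, in any order, all turned alike, fixed on a wooden board (top 22 mm over the worktop) with a bare ledge at its left end: open box 90 (x) x 76 (y) x 55 mm high, 4 mm walls and floor. Origin at the centre of its underside; x points away from the robot, y left along the row, z up. A bracket 75 mm in front of its centre (-x) carries its tag.
- hinge_a (a point): Middle of the hinge pin of bin_a's tag, 75 mm above the bin's underside (97 mm above the worktop); the pin runs along the bin's y axis, held by two 3 mm cheeks 53 mm apart that reach 5 mm above the pin.
- tag_a (a joint): Tag of bin_a: 30 g aluminium plate 42 mm wide (y), 4 mm thick, free edge 52 mm from the pin. 0 rad = leans 28 deg from upright to the robot (-x), front face with raised disc tilts down; 0.489 = upright; 0.977 = leans 28 deg to its bin (+x), disc face tilts up. At rest its edge is 24 mm off the pin, 46 above it. Near-free hinge: a push under 1 N, 20-40 mm above the pin, swings it; past upright it falls over to a hard stop.
- bin_b: One of four equal plywood bins in a straight row along y, 80 mm apart, in any order, all turned alike, fixed on a wooden board (top 22 mm over the worktop) with a bare ledge at its left end: open box 90 (x) x 76 (y) x 55 mm high, 4 mm walls and floor. Origin at the centre of its underside; x points away from the robot, y left along the row, z up. A bracket 75 mm in front of its centre (-x) carries its tag.
- hinge_b (a point): Middle of the hinge pin of bin_b's tag, 75 mm above the bin's underside (97 mm above the worktop); the pin runs along the bin's y axis, held by two 3 mm cheeks 53 mm apart that reach 5 mm above the pin.
- tag_b (a joint): Tag of bin_b: 30 g aluminium plate 42 mm wide (y), 4 mm thick, free edge 52 mm from the pin. 0 rad = leans 28 deg from upright to the robot (-x), front face with raised disc tilts down; 0.489 = upright; 0.977 = leans 28 deg to its bin (+x), disc face tilts up. At rest its edge is 24 mm off the pin, 46 above it. Near-free hinge: a push under 1 N, 20-40 mm above the pin, swings it; past upright it falls over to a hard stop.
- bin_c: One of four equal plywood bins in a straight row along y, 80 mm apart, in any order, all turned alike, fixed on a wooden board (top 22 mm over the worktop) with a bare ledge at its left end: open box 90 (x) x 76 (y) x 55 mm high, 4 mm walls and floor. Origin at the centre of its underside; x points away from the robot, y left along the row, z up. A bracket 75 mm in front of its centre (-x) carries its tag.
- hinge_c (a point): Middle of the hinge pin of bin_c's tag, 75 mm above the bin's underside (97 mm above the worktop); the pin runs along the bin's y axis, held by two 3 mm cheeks 53 mm apart that reach 5 mm above the pin.
- tag_c (a joint): Tag of bin_c: 30 g aluminium plate 42 mm wide (y), 4 mm thick, free edge 52 mm from the pin. 0 rad = leans 28 deg from upright to the robot (-x), front face with raised disc tilts down; 0.489 = upright; 0.977 = leans 28 deg to its bin (+x), disc face tilts up. At rest its edge is 24 mm off the pin, 46 above it. Near-free hinge: a push under 1 N, 20-40 mm above the pin, swings it; past upright it falls over to a hard stop.
- bin_d: One of four equal plywood bins in a straight row along y, 80 mm apart, in any order, all turned alike, fixed on a wooden board (top 22 mm over the worktop) with a bare ledge at its left end: open box 90 (x) x 76 (y) x 55 mm high, 4 mm walls and floor. Origin at the centre of its underside; x points away from the robot, y left along the row, z up. A bracket 75 mm in front of its centre (-x) carries its tag.
- hinge_d (a point): Middle of the hinge pin of bin_d's tag, 75 mm above the bin's underside (97 mm above the worktop); the pin runs along the bin's y axis, held by two 3 mm cheeks 53 mm apart that reach 5 mm above the pin.
- tag_d (a joint): Tag of bin_d: 30 g aluminium plate 42 mm wide (y), 4 mm thick, free edge 52 mm from the pin. 0 rad = leans 28 deg from upright to the robot (-x), front face with raised disc tilts down; 0.489 = upright; 0.977 = leans 28 deg to its bin (+x), disc face tilts up. At rest its edge is 24 mm off the pin, 46 above it. Near-free hinge: a push under 1 N, 20-40 mm above the pin, swings it; past upright it falls over to a hard stop.
- block_a: Loose rubber sanding block 52 x 68 x 24 mm lying in a bin, long side along the bin's x; origin at the centre of its underside. A full bin holds two, one on the other (top 53 mm above the bin's underside); one bin holds only one. All blocks are alike.
- block_a2: Loose rubber sanding block 52 x 68 x 24 mm lying in a bin, long side along the bin's x; origin at the centre of its underside. A full bin holds two, one on the other (top 53 mm above the bin's underside); one bin holds only one. All blocks are alike.
- block_b: Loose rubber sanding block 52 x 68 x 24 mm lying in a bin, long side along the bin's x; origin at the centre of its underside. A full bin holds two, one on the other (top 53 mm above the bin's underside); one bin holds only one. All blocks are alike.
- block_b2: Loose rubber sanding block 52 x 68 x 24 mm lying in a bin, long side along the bin's x; origin at the centre of its underside. A full bin holds two, one on the other (top 53 mm above the bin's underside); one bin holds only one. All blocks are alike.
- block_d: Loose rubber sanding block 52 x 68 x 24 mm lying in a bin, long side along the bin's x; origin at the centre of its underside. A full bin holds two, one on the other (top 53 mm above the bin's underside); one bin holds only one. All blocks are alike.
- block_d2: Loose rubber sanding block 52 x 68 x 24 mm lying in a bin, long side along the bin's x; origin at the centre of its underside. A full bin holds two, one on the other (top 53 mm above the bin's underside); one bin holds only one. All blocks are alike.
- block_c: Loose rubber sanding block 52 x 68 x 24 mm lying in a bin, long side along the bin's x; origin at the centre of its underside. A full bin holds two, one on the other (top 53 mm above the bin's underside); one bin holds only one. All blocks are alike.
- turned_part: Small turned wooden part 36 mm across, 52 mm high, standing loose on the board's left ledge. Bystander; origin at the centre of its underside.
- plate: Lathe faceplate, steel disc 80 mm across, 20 mm high, loose on the board's left ledge. Bystander; origin at the centre of its underside.
- gouge: Turning gouge 29 x 310 x 29 mm lying loose near the front edge of the worktop. Bystander; origin at the centre of its underside.
- log: Short log 94 x 88 x 105 mm, loose, at the left. Bystander; origin at the centre of its underside.
- pen_blank: Square wooden blank 22 x 150 x 22 mm, loose, at the front right. Bystander; origin at the centre of its underside.
Mind the look-alikes: they are no part of the job. What is shaped like the block_a2 but blue is not meant.

How it is judged:
At the end, for the whole second after the job is handed in: The tag of each bin with two stacked sanding blocks reads more than 0.85 rad (resting back, towards its bin) and the tag of each other bin less than 0.12 rad (resting forward); the stacks still stand (blocks within 20 mm of each other sideways) ((horizontal distance between bin_a and block_a above 0.035 m or value of joint tag_a above 0.85 rad) and (horizontal distance between bin_a and block_b above 0.035 m or value of joint tag_a above 0.85 rad) and (horizontal distance between bin_a and block_d above 0.035 m or value of joint tag_a above 0.85 rad) and (horizontal distance between bin_a and block_a below 0.035 m or horizontal distance between bin_a and block_b below 0.035 m or horizontal distance between bin_a and block_d below 0.035 m or value of joint tag_a below 0.12 rad) and (horizontal distance between bin_b and block_a above 0.035 m or value of joint tag_b above 0.85 rad) and (horizontal distance between bin_b and block_b above 0.035 m or value of joint tag_b above 0.85 rad) and (horizontal distance between bin_b and block_d above 0.035 m or value of joint tag_b above 0.85 rad) and (horizontal distance between bin_b and block_a below 0.035 m or horizontal distance between bin_b and block_b below 0.035 m or horizontal distance between bin_b and block_d below 0.035 m or value of joint tag_b below 0.12 rad) and (horizontal distance between bin_c and block_a above 0.035 m or value of joint tag_c above 0.85 rad) and (horizontal distance between bin_c and block_b above 0.035 m or value of joint tag_c above 0.85 rad) and (horizontal distance between bin_c and block_d above 0.035 m or value of joint tag_c above 0.85 rad) and (horizontal distance between bin_c and block_a below 0.035 m or horizontal distance between bin_c and block_b below 0.035 m or horizontal distance between bin_c and block_d below 0.035 m or value of joint tag_c below 0.12 rad) and (horizontal distance between bin_d and block_a above 0.035 m or value of joint tag_d above 0.85 rad) and (horizontal distance between bin_d and block_b above 0.035 m or value of joint tag_d above 0.85 rad) and (horizontal distance between bin_d and block_d above 0.035 m or value of joint tag_d above 0.85 rad) and (horizontal distance between bin_d and block_a below 0.035 m or horizontal distance between bin_d and block_b below 0.035 m or horizontal distance between bin_d and block_d below 0.035 m or value of joint tag_d below 0.12 rad) and horizontal distance between block_a and block_a2 below 0.02 m and horizontal distance between block_b and block_b2 below 0.02 m and horizontal distance between block_d and block_d2 below 0.02 m); the robot touches nothing.
It fails at once if the contents of a bin are shifted by more than 10 mm or lifted (distance of any of block_a, block_a2, block_b, block_b2, block_d, block_d2, block_c from where it was at the start of the episode above 0.01 m).
It fails at once if another thing on the bench or board is moved by more than 15 mm (distance of any of turned_part, plate, gouge, log, pen_blank from where it was at the start of the episode above 0.015 m).
It fails at once if a tag is pinched or pushed harder than 20 N (contact force between the fingers and tag_a above 20 N or contact force between the fingers and tag_b above 20 N or contact force between the fingers and tag_c above 20 N or contact force between the fingers and tag_d above 20 N).
It also fails if it takes over 56 s, if anything falls off the work surface, if the arm or the gripper's body presses on something with over 40 N, if the wrist force passes 120 N, or if a joint passes its speed limit or range.

## Working session

There is one attempt and no reset: what is moved stays moved. The work goes in short steps, Python scripts to look and compute and a tool call to move; the robot and the scene stay as the last step left them, time stands still between calls to the robot, and variables do not carry over. Pictures are saved under pics/ and viewed, and the job is handed in when it is done.

Besides the shell and the picture viewer there is one more tool, called after "Call:" as name(argument=value, ...) on one line, values as JSON. move_arm: Moves the arm, as the interface text tells. Shifts and turns lie within -1 to 1; 1 stands for 500 mm of shift or 30 degrees of turn. Its arguments: {"type":"object","properties":{"moves":{"type":"array","items":{"type":"array","items":{"type":"array","items":{"type":"number"}}}}},"required":["moves"]}

```bash
ls; mkdir -p pics; cat > h.py <<'E'
import numpy as np, cv2
from workcell import *
def grab(n):
    c=camera(n); np.savez(f'{n}.npz',**{k:np.array(v) for k,v in c.items()}); return c
def load(n): return dict(np.load(f'{n}.npz'))
def world(c,u,v,d=None):
    K=np.array([[c['fx'],0,c['cx']],[0,c['fy'],c['cy']],[0,0,1]],float)
    if d is None: d=float(c['range_z'][int(round(v)),int(round(u))])
    p=cv2.undistortPoints(np.array([[[u,v]]],float),K,np.array(c['distortion'],float))[0,0]
    return (np.array(c['extrinsics'])@np.array([p[0]*d,p[1]*d,d,1]))[:3]
def cloud(c):
    K=np.array([[c['fx'],0,c['cx']],[0,c['fy'],c['cy']],[0,0,1]],float)
    v,u=np.mgrid[:384,:512]
    p=cv2.undistortPoints(np.stack([u,v],-1).reshape(-1,1,2).astype(float),K,np.array(c['distortion'],float))[:,0]
    d=c['range_z'].reshape(-1,1)
    P=np.hstack([p*d,d,np.ones_like(d)])@np.array(c['extrinsics']).T
    P=P[:,:3].reshape(384,512,3); P[c['range_z']==0]=np.nan
    return P
E
python3 - <<'E'
from h import *
print(get_obs())
for n in ('side','top'):
    c=grab(n); cv2.imwrite(f'pics/{n}0.png',cv2.cvtColor(c['pixels'],cv2.COLOR_RGB2BGR)); print(n,c['extrinsics'],c['fx'])
E
```

```text
pics
{'clock': 0.0, 'joint_pos': array([1.18899428e+00, 2.41386797e-01, 3.71863397e-03, 1.33515913e+00,
       4.84879997e-05, 1.57078794e+00]), 'joint_vel': array([-0.00104713, -0.00050319,  0.00136106,  0.00024637, -0.00036599,
       -0.00039575]), 'tau': array([ 1.05778832e-03, -3.72315896e+01,  2.52408278e+01,  1.67654618e-02,
        1.56354649e-04, -1.36198389e-05]), 'eef_pos': array([0.18606145, 0.46344954, 0.24142384]), 'tool_rot': array([ 1.89739437e-01,  9.81833955e-01, -9.92434651e-04, -2.16489206e-04]), 'ft_force': array([ 0.89166498, -0.6823533 ,  0.13563554]), 'ft_torque': array([-0.02775116, -0.02540875,  0.00111691]), 'grip_width': 0.08597596175029426}
side [[-0.98806932 -0.07159503  0.13635677  0.3374605 ]
 [-0.15292899  0.56081172 -0.81369708  1.30654527]
 [-0.01821381 -0.82484203 -0.56506981  0.91091323]
 [ 0.          0.          0.          1.        ]] 357.4490047621159
top [[ 3.01566533e-01 -7.97452869e-01  5.22615105e-01 -3.03672120e-01]
 [-9.53445008e-01 -2.51943528e-01  1.65731941e-01 -1.80664673e-01]
 [-4.93918517e-04 -5.48263969e-01 -8.36305193e-01  1.49413681e+00]
 [ 0.00000000e+00  0.00000000e+00  0.00000000e+00  1.00000000e+00]] 443.6055687976889
```

View pics/side0.png

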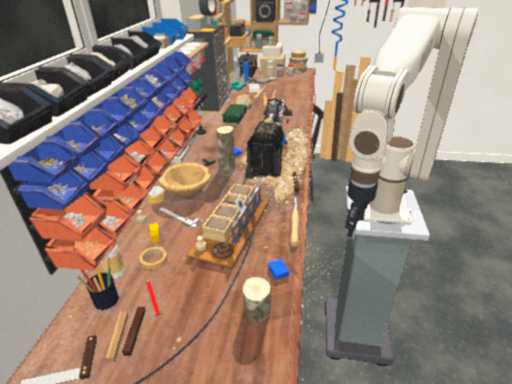

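View pics/top0.png

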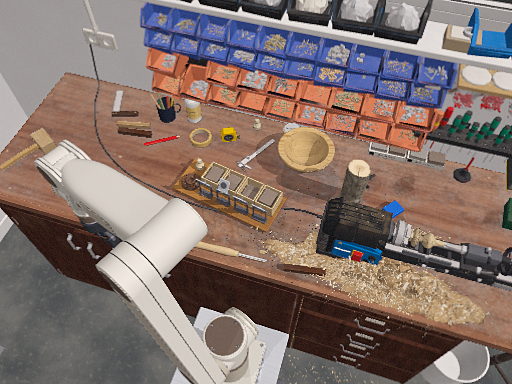

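```bash
python3 - <<'E'
from h import *
c=load('top'); im=cv2.cvtColor(c['pixels'],cv2.COLOR_RGB2BGR)
cv2.imwrite('pics/top0c.png',cv2.resize(im[150:240,165:295],None,fx=6,fy=6,interpolation=cv2.INTER_CUBIC))
c=load('side'); im=cv2.cvtColor(c['pixels'],cv2.COLOR_RGB2BGR)
cv2.imwrite('pics/side0c.png',cv2.resize(im[175:275,180:280],None,fx=6,fy=6,interpolation=cv2.INTER_CUBIC))
P=cloud(load('top'))
for v in range(160,232,4): print(v,' '.join('%3.0f'%(P[v,u,2]*1e3) for u in range(180,290,4)))
E
```

```text
160  -2  -3   1  -3  24  78  -2  -1  -3   0  -6  -6  -2  -5  -5   2  10   7  -2   2   9 -11  -2   0  -3  -1  83  84
164   1   5  -3  24  47  55  46  19  74  68  -4  -1  -3  -7  -2  -0  11   4   2  -2   2  -6  -1  -8  -6  -8   3  83
168   1 nan  16  19  17  40  17  82  71  70  72  67  77   2  -1   2  -1  -1   1   5  -3  -6  -1   4  -1   0   0   2
172  -8  16  16  17  14  24  18  60  76  74  71  60  73  66  75  -7  -2   5  -7  -6  -5   2   1   6  -7  -3  -2  -3
176  -2  32  32  34  38  19  66  78  77  76  72  64  59  73  77  65  71   5   1  -0  -3  -4  -1  -6   7  -9  -5  -5
180  19  36  30  31  28 126  61  75  71  71 134 137  76  78  75  69  69  58  76 -10   0  -1  -5   4   5   3   2  -9
184  20  33  41  40  32  64  91  94  61  76 119 127 133  70  68  78 nan  52  47  47  58  73   2  -6  -3   0  -9  -8
188  24  33  35  28  26  49  24  23  27 101 100 111 124  72  58  76  34  48  52  53  43  75  61  71  -9  -4  -5  -6
192  -5  21  19  20  22  22  25  28  41  75  91  97  56  65  65  58  51  47  47  53  74  76  65  75  70  73  -3   0
196   4  -2  -1  19  16  16  21  28  25  25  22  18  89 
[... 287 characters left out ...]
   1
208 769 769 766 765  -4  -1  -2   8   6  22  24  28  15  19  27  23  22  14  19  89 140  55  68  75  35  16  12   5
212 768 770 765 766 759  -2   1  -6  -2   6   0  19  20  21  16  27  29  26  19  18  17  83  38  51  15   0   5  -3
216 768 768 764 764 757 753  -9   0   2  -4  -4   1   4  12  28  22  21  21  25  22  20  19  24  20  -4  -1  -9  -1
220 765 761 761 758 756 749   2 nan  -6  -5   0  -1   2  -1  -8  17  19  20  16  29  25  20  28  17  -4  -9  -4  -4
224 765 761 759 755 749 747 738   7   0  -4  -6   5   1   3   2  -1   6   3  19  26  25  19  25   3  -6   6   3   1
228 762 756 nan 751 749 740 730   3  -3  -0  -0   2  -4  -1  -4  -0   2   4   1  -2  19  17  25  -4  -1  -1   1   1
```

View pics/top0c.png

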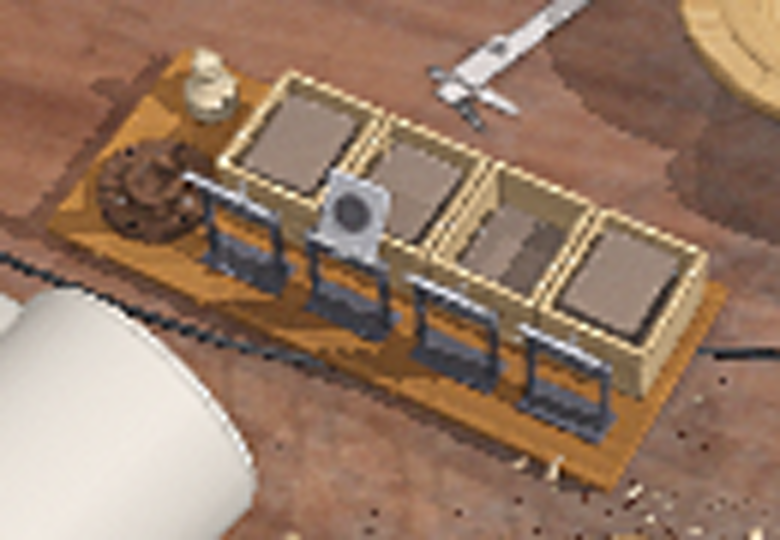

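View pics/side0c.png

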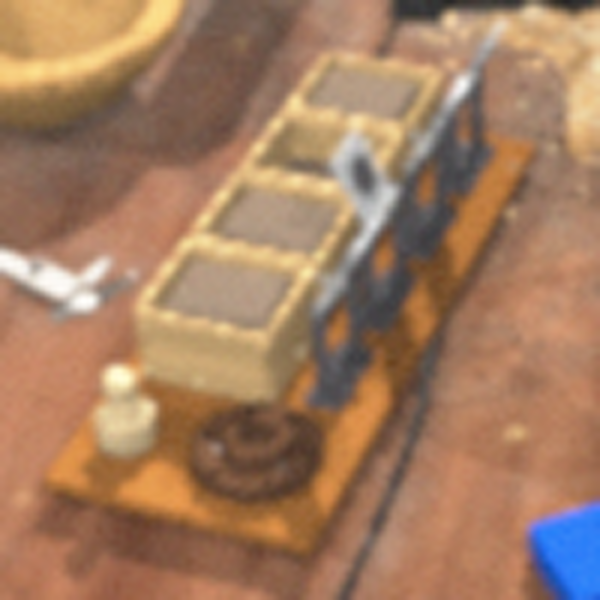

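```bash
cat >> h.py <<'E'
def onplane(c,u,v,z):
    a=world(c,u,v,1.0); o=np.array(c['extrinsics'])[:3,3]; r=a-o
    return o+r*(z-o[2])/r[2]
E
python3 - <<'E'
from h import *
t=load('top'); s=load('side')
print('top')
for x,y,z in [(290,72,.077),(218,163,.077),(708,255,.077),(640,352,.077),(205,195,.102),(288,225,.102),(313,240,.102),(388,265,.102),(413,282,.102),(497,318,.102),(523,330,.102),(608,370,.102),(188,178,.143),(283,215,.143),(48,222,.022),(612,490,.022),(185,52,.022),(725,290,.022)]:
    print((x,y),onplane(t,165+x/6,150+y/6,z).round(4))
print('side')
for x,y,z in [(140,310,.077),(262,350,.077),(325,55,.077),(445,72,.077),(48,485,.022),(312,553,.022),(535,148,.022)]:
    print((x,y),onplane(s,180+x/6,175+y/6,z).round(4))
E
```

```text
top
(290, 72) [0.6999 0.3109 0.077 ]
(218, 163) [0.6147 0.3296 0.077 ]
(708, 255) [0.6414 0.003  0.077 ]
(640, 352) [0.5578 0.024  0.077 ]
(205, 195) [0.5724 0.3194 0.102 ]
(288, 225) [0.5665 0.2605 0.102 ]
(313, 240) [0.5604 0.2414 0.102 ]
(388, 265) [0.5567 0.1898 0.102 ]
(413, 282) [0.5493 0.1706 0.102 ]
(497, 318) [0.5397 0.1121 0.102 ]
(523, 330) [0.5362 0.094  0.102 ]
(608, 370) [0.5242 0.0355 0.102 ]
(188, 178) [0.5555 0.3195 0.143 ]
(283, 215) [0.547  0.2531 0.143 ]
(48, 222) [0.5701 0.4406 0.022 ]
(612, 490) [0.4875 0.02   0.022 ]
(185, 52) [0.7332 0.4065 0.022 ]
(725, 290) [ 0.6545 -0.0081  0.022 ]
side
(140, 310) [0.7002 0.3176 0.077 ]
(262, 350) [0.6167 0.3451 0.077 ]
(325, 55) [0.6458 0.0135 0.077 ]
(445, 72) [0.5553 0.0253 0.077 ]
(48, 485) [0.7337 0.4198 0.022 ]
(312, 553) [0.5662 0.4534 0.022 ]
(535, 148) [0.4889 0.0336 0.022 ]
```

```bash
python3 - <<'E'
import workcell; print([n for n in dir(workcell) if not n.startswith('_')], getattr(workcell,'tcp_to_tips',None))
from h import *
from scipy.optimize import least_squares
t=load('top'); s=load('side')
T=[(290,72,45,158,77),(218,163,-45,158,77),(708,255,45,-158,77),(640,352,-45,-158,77)]
for i,(a,b) in enumerate([((205,195),(288,225)),((313,240),(388,265)),((413,282),(497,318)),((523,330),(608,370))]):
    y0=120-80*i
    T+=[(*a,-75,y0+28,100),(*b,-75,y0-28,100)]
S=[(140,310,45,158,77),(262,350,-45,158,77),(325,55,45,-158,77),(445,72,-45,-158,77)]
def res(p,which='ts',full=False):
    x,y,a=p; r=[];ca,sa=np.cos(a),np.sin(a)
    for c,L,(u0,v0) in ((t,T,(165,150)),(s,S,(180,175))):
        if (c is t and 't' not in which) or (c is s and 's' not in which): continue
        for (u,v,bx,by,z) in L:
            w=onplane(c,u0+u/6,v0+v/6,z/1e3)
            r+=[w[0]-(x+ca*bx/1e3-sa*by/1e3), w[1]-(y+sa*bx/1e3+ca*by/1e3)]
    return np.array(r)
for wh in ('t','s','ts'):
    f=least_squares(res,[.63,.17,-.19],args=(wh,)); x,y,a=f.x
    print(wh,f.x.round(4),np.degrees(a).round(2),'rms mm',1e3*np.sqrt(np.mean(f.fun**2)))
    for i in range(4):
        bx,by=-.075,.12-.08*i; print('  hinge',i+1,(x+np.cos(a)*bx-np.sin(a)*by).round(4),(y+np.sin(a)*bx+np.cos(a)*by).round(4))
# tag free edges in side cloud
P=cloud(s); 
for c,n in((t,'t'),(s,'s')):
    P=cloud(c); ca,sa=np.cos(a),np.sin(a); d=P[...,:2]-[x,y]; B=np.stack([ca*d[...,0]+sa*d[...,1],-sa*d[...,0]+ca*d[...,1]],-1)*1e3
    for i in range(4):
        m=(abs(B[...,1]-(120-80*i))<22)&(abs(B[...,0]+75)<45)&(P[...,2]>.112)&(P[...,2]<.16)
        print(n,'tag',i+1,m.sum(),(B[m][:,0]+75).mean().round(1),(P[m][:,2].mean()).round(3))
P=cloud(s)
print('log',P[285,257],P[300,257])
E
```

```text
['Unreachable', 'camera', 'get_obs', 'job_done', 'tcp_to_tips'] 0.011
t [ 0.6266  0.1657 -0.1792] -10.27 rms mm 3.485805969629353
  hinge 1 0.5742 0.2971
  hinge 2 0.5599 0.2184
  hinge 3 0.5457 0.1397
  hinge 4 0.5314 0.061
s [ 0.6295  0.1754 -0.1861] -10.67 rms mm 3.2979873730982563
  hinge 1 0.578 0.3072
  hinge 2 0.5632 0.2286
  hinge 3 0.5484 0.1499
  hinge 4 0.5336 0.0713
ts [ 0.6273  0.1682 -0.1767] -10.13 rms mm 4.642912119626069
  hinge 1 0.5746 0.2995
  hinge 2 0.5605 0.2207
  hinge 3 0.5465 0.142
  hinge 4 0.5324 0.0632
t tag 1 20 -16.2 0.135
t tag 2 87 18.4 0.129
t tag 3 22 -17.5 0.134
t tag 4 21 -17.8 0.134
s tag 1 20 -13.8 0.134
s tag 2 65 18.6 0.129
s tag 3 14 -14.5 0.133
s tag 4 12 -16.8 0.135
log [0.45719834 0.59293579 0.10392171] [0.44891514 0.64795994 0.10471288]
```

Call:
move_arm(moves=[[[0.07,-0.033,0,0,0,0.13,1],[0.07,-0.033,0,0,0,0.13,1],[0.07,-0.033,0,0,0,0.13,1],[0.07,-0.033,0,0,0,0,1],[0.07,-0.033,0,0,0,0,1],[0.07,-0.033,0,0,0,0,1],[0.07,-0.033,0,0,0,0,1],[0.07,-0.033,0,0,0,0,1]]])

```text
clock: 0.77
eef_pos: [0.4671, 0.3275, 0.2376]
tool_rot: [0.074, 0.997, -0.003, -0.004]
ft_force: [-0.0, 0.7, 0.5]
grip_width: -0.0002
```

Call:
move_arm(moves=[[[0.06,-0.026,0,0,0,0,1],[0,0,-0.07,0,0,0,1],[0,0,-0.07,0,0,0,1],[0,0,-0.04,0,0,0,1],[0,0,0,0,0,0,1]]])

```text
clock: 1.18
eef_pos: [0.5088, 0.307, 0.1437]
tool_rot: [0.081, 0.997, -0.003, -0.001]
ft_force: [-0.3, -1.1, -0.5]
grip_width: -0.0
```

```bash
python3 - <<'E'
from h import *
print(get_obs()['eef_pos'],get_obs()['ft_force'])
for n in ('side','top'):
    c=grab(n); im=cv2.cvtColor(c['pixels'],cv2.COLOR_RGB2BGR)
    y,x=(150,165) if n=='top' else (155,200)
    cv2.imwrite(f'pics/{n}1.png',cv2.resize(im[y:y+100,x:x+130],None,fx=6,fy=6,interpolation=cv2.INTER_CUBIC))
E
```

```text
[0.50882235 0.30699478 0.14366799] [-0.31642196 -1.08071857 -0.45137873]
```

View pics/side1.png

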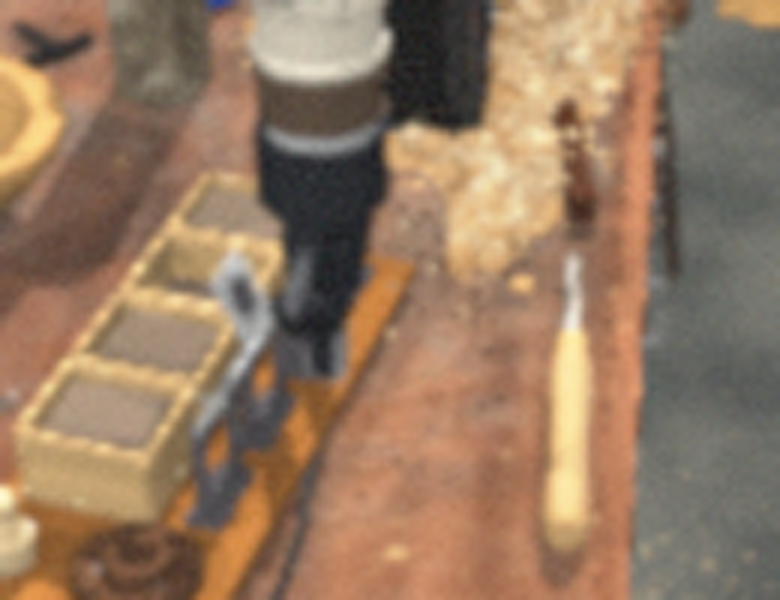

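View pics/top1.png

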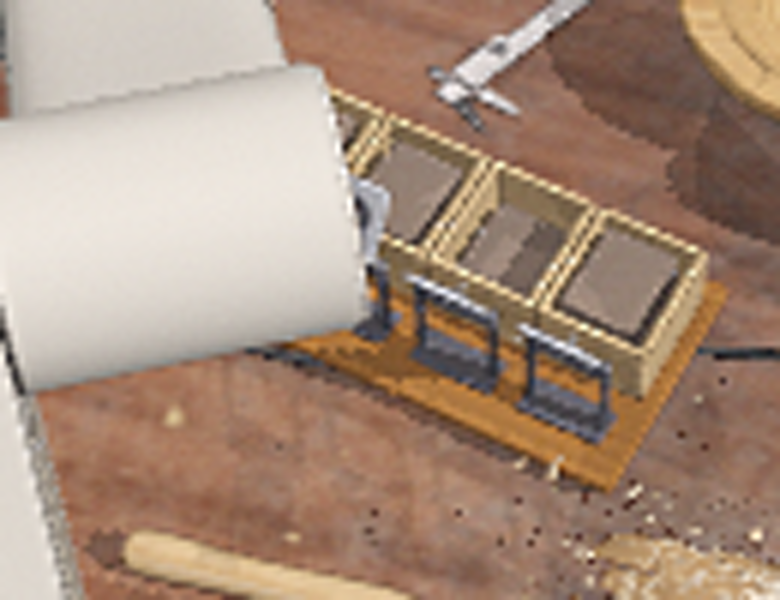

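```bash
python3 - <<'E'
from h import *
s=load('side')
for u,v in [(253,212),(254,209),(255,214),(254,217),(250,200)]: print(u,v,world(s,u,v).round(3))
E
```

```text
253 212 [0.512 0.317 0.162]
254 209 [0.503 0.346 0.197]
255 214 [0.505 0.32  0.156]
254 217 [0.508 0.32  0.143]
250 200 [0.515 0.35  0.236]
```

Call:
move_arm(moves=[[[0,0,-0.018,0,0,0,1],[0.03,-0.004,0,0,0,0,1],[0.02,-0.003,0,0,0,0,1],[0.02,-0.003,0,0,0,0,1],[0,0,0,0,0,0,1]]])

```text
clock: 1.7
eef_pos: [0.5485, 0.3073, 0.1455]
tool_rot: [0.078, 0.997, 0.003, 0.006]
ft_force: [-0.6, -0.1, 0.1]
grip_width: 0.0002
```

Call:
move_arm(moves=[[[-0.02,-0.004,-0.02,0,0,0,1],[0,0,0,0,0,0,1]]])

```text
clock: 1.87
eef_pos: [0.5398, 0.3064, 0.1375]
tool_rot: [0.078, 0.997, 0.004, 0.008]
ft_force: [-1.5, -0.4, -0.4]
grip_width: 0.0001
```

Call:
move_arm(moves=[[[0.02,-0.004,-0.002,0,0,0,1],[0.02,-0.004,-0.002,0,0,0,1],[0.02,-0.004,-0.002,0,0,0,1],[0,0,0,0,0,0,1]]])

```text
clock: 2.2
eef_pos: [0.5735, 0.3018, 0.1384]
tool_rot: [0.077, 0.997, 0.006, 0.01]
ft_force: [-0.3, -0.4, 0.1]
grip_width: -0.0
```

```bash
cat > look.py <<'E'
from h import *
import sys
k=sys.argv[1]
print(get_obs()['eef_pos'],get_obs()['ft_force'])
for n in ('side','top'):
    c=grab(n); im=cv2.cvtColor(c['pixels'],cv2.COLOR_RGB2BGR)
    y,x=(150,165) if n=='top' else (170,190)
    cv2.imwrite(f'pics/{n}{k}.png',cv2.resize(im[y:y+100,x:x+100 if n=='side' else x+130],None,fx=6,fy=6,interpolation=cv2.INTER_CUBIC))
E
python3 look.py 2
```

```text
[0.5735117  0.30184731 0.1383503 ] [-0.32427967 -0.43544701  0.08360679]
```

View pics/side2.png

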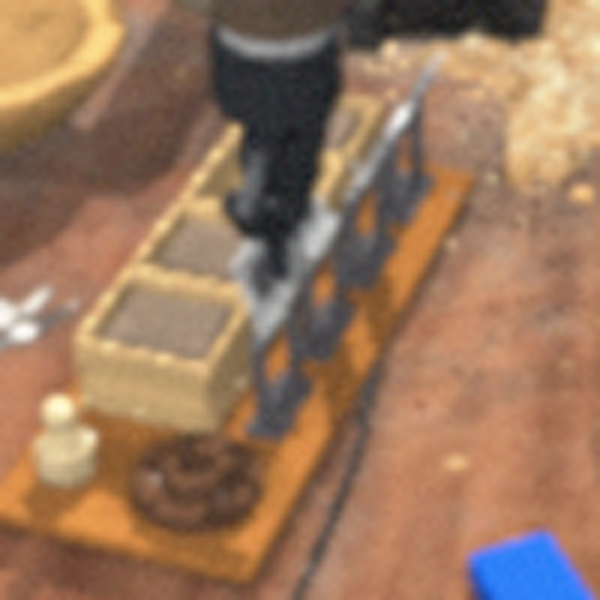

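Call:
move_arm(moves=[[[-0.04,0.007,0,0,0,0,1],[-0.06,0.01,0,0,0,0,1],[-0.06,0.01,0.02,0,0,0,1],[-0.02,-0.06,0.04,0,0,0,1],[-0.015,-0.08,0.04,0,0,0,1],[-0.015,-0.08,0.02,0,0,0,1],[0,0,0,0,0,0,1]]])

```text
clock: 2.88
eef_pos: [0.4608, 0.2056, 0.1977]
tool_rot: [0.073, 0.997, 0.005, 0.008]
ft_force: [-0.4, -0.3, 0.1]
grip_width: 0.0002
```

```bash
python3 look.py 3
```

```text
[0.46084616 0.20561482 0.19773285] [-0.37832582 -0.26673483  0.10358016]
```

View pics/side3.png

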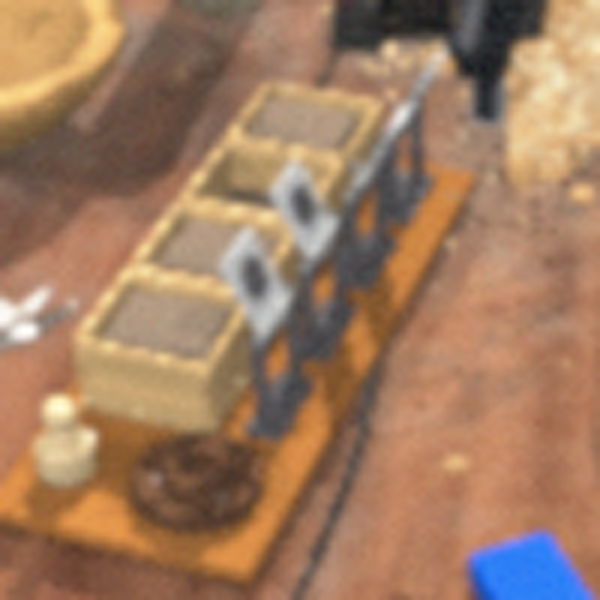

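Call:
move_arm(moves=[[[0,-0.08,0,0,0,0,1],[0,-0.08,0,0,0,0,1],[0,-0.07,0,0,0,0,1],[0,-0.02,-0.05,0,0,0,1],[0,0,-0.05,0,0,0,1],[0,0,0,0,0,0,1]]])

```text
clock: 3.48
eef_pos: [0.4669, 0.0874, 0.1457]
tool_rot: [0.067, 0.998, 0.009, 0.012]
ft_force: [-0.6, 0.1, 0.1]
grip_width: -0.0001
```

Call:
move_arm(moves=[[[-0.004,-0.02,-0.015,0,0,0,1],[0,0,0,0,0,0,1],[0.03,-0.005,0,0,0,0,1],[0.025,-0.004,0,0,0,0,1],[0,0,0,0,0,0,1]]])

```text
clock: 3.9
eef_pos: [0.4946, 0.078, 0.1389]
tool_rot: [0.064, 0.998, 0.01, 0.011]
ft_force: [0.7, 0.8, -0.1]
grip_width: -0.0004
```

Call:
move_arm(moves=[[[0.021,-0.006,0,0,0,0,1],[0.021,-0.006,0,0,0,0,1],[0.021,-0.006,0,0,0,0,1],[0,0,0,0,0,0,1]]])

```text
clock: 4.23
eef_pos: [0.5283, 0.0743, 0.1419]
tool_rot: [0.061, 0.998, 0.012, 0.011]
ft_force: [1.4, 1.1, 0.4]
grip_width: -0.0001
```

```bash
python3 look.py 4
```

```text
[0.52830968 0.0742906  0.14192624] [1.42434838 1.06131043 0.39475526]
```

View pics/side4.png

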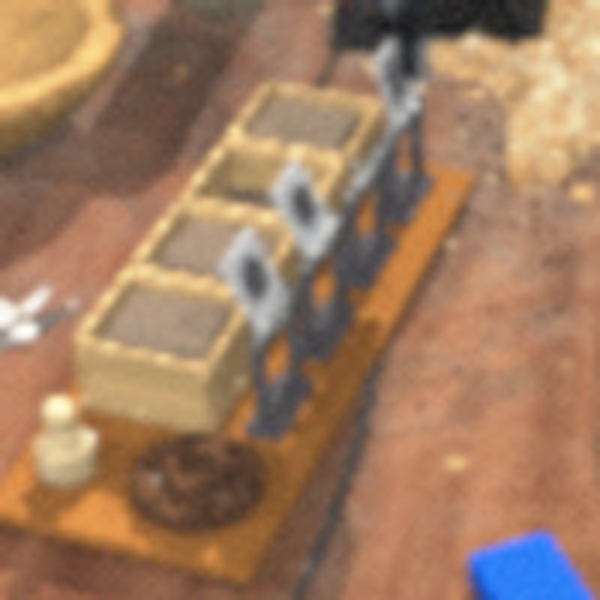

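Call:
move_arm(moves=[[[-0.04,0.007,0,0,0,0,1],[-0.06,0.01,0,0,0,0,1],[-0.06,0.01,0.02,0,0,0,1],[-0.03,-0.02,0.06,0,0,0,1],[0,-0.08,0.06,0,0,0,1],[0,-0.08,0.06,0,0,0,1],[0,-0.08,0.04,0,0,0,1],[0,0,0,0,0,0,1]]])

```text
clock: 5.0
eef_pos: [0.4178, -0.0275, 0.2558]
tool_rot: [0.054, 0.998, 0.011, 0.005]
ft_force: [0.8, 0.6, 0.1]
grip_width: -0.0002
```

```bash
python3 look.py 5; python3 - <<'E'
from h import *
x,y,a=.6273,.1682,-.1767
for n in 'top','side':
    P=cloud(load(n)); ca,sa=np.cos(a),np.sin(a); d=P[...,:2]-[x,y]; B=np.stack([ca*d[...,0]+sa*d[...,1],-sa*d[...,0]+ca*d[...,1]],-1)*1e3
    for i in range(4):
        m=(abs(B[...,1]-(120-80*i))<22)&(abs(B[...,0]+75)<45)&(P[...,2]>.112)&(P[...,2]<.16)
        print(n,'tag',i+1,m.sum(),(B[m][:,0]+75).mean().round(1),(P[m][:,2].mean()).round(3))
E
```

```text
[ 0.41776909 -0.02754478  0.25575119] [0.78140589 0.59798625 0.09105094]
top tag 1 85 19.4 0.129
top tag 2 65 19.6 0.129
top tag 3 0 nan nan
top tag 4 0 nan nan
side tag 1 71 19.8 0.129
side tag 2 65 19.2 0.129
side tag 3 11 -17.0 0.137
side tag 4 49 17.6 0.129<stdin>:7: RuntimeWarning: Mean of empty slice.
  ret = ret.dtype.type(ret / rcount)
```

View pics/side5.png

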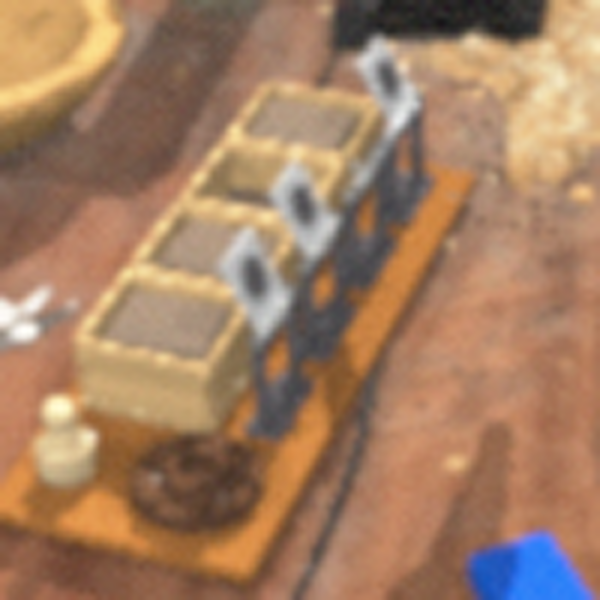

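View pics/top5.png

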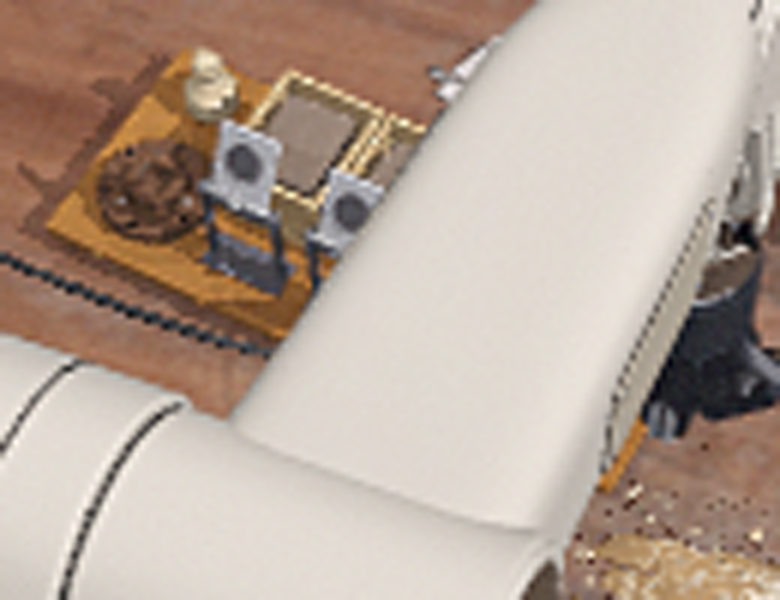

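```bash
python3 -c "
from workcell import *
print(job_done())"
```

```text
the job is handed in; nothing more can be done
None
```

I pushed back two wrong tags and handed the job in at about 5 s on the clock. Counting from the left as the robot sees it, these were the tags of bins 1 and 4. Bins 1, 2 and 4 each hold two stacked blocks, with tops about 75 mm above the worktop. Bin 3 holds one block, with its top at about 50 mm. Tag 2 (back) and tag 3 (forward) were already right, so I left them alone.

**Last checks:**
- **Tag positions:** the side camera's depth shows tags 1, 2 and 4 leaning back, with their upper part about 18–20 mm behind the pin. Tag 3 leans forward, about 17 mm in front of it.
- **Contents and bystanders:** the stacks, turned part and faceplate look unmoved. I did not check the gouge, log and pen blank in the last pictures; the arm passed well clear of them.
- **Robot and forces:** the arm stands clear at a tool height of 0.256 m. The wrist force stayed within about 2 N in every reading after a move; it was not recorded during the pushes.

**What disagreed:**
- **Row position:** the two cameras put the bin row about 10 mm apart along y. I used a middle value.
- **Last top view:** the arm hid bins 3 and 4 and their tags from the top camera, so for those the final check rests on the side view alone.

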